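Spot a bracket blank through the jig with the spring-loaded centre punch

TASK

Take the spring-loaded centre punch out of its wooden stand, put its nose into the guide bush of the spotting jig and press it straight down, gently, on the bracket blank hidden below until you feel its spring snap, then stop before it is driven hard against its inner stop. Lift the punch out and stand it back upright in its own hole in the wooden stand, right down on its shoulder, and let go; leave the other things on the bench where they are.

Things in the scene. Friction and masses are not known exactly. Their poses are not given: they have to be found in the camera images.
- punch_grip (a point): Grip point of the punch, on the axis inside the square grip sleeve (16 x 16 mm, flat faces along this point's x and y axes): 56 mm above the shoulder, 28 mm above the housing's top, 22 mm below the sleeve's top end, 108 mm above the nose's lower end, 122 mm above the extended tip. z axis up when the punch stands.
- punch_nose (a point): Centre of the lower end face of the punch's nose, on the axis, 52 mm below the shoulder (the tip sticks out 14 mm further when extended); z axis towards the sleeve.
- tip (a joint): How far the punch's tip is pushed into the nose, in m: 0 fully out, 0.0095 at the hard inner stop. The force is about 3 N at first, climbs from 1.5 mm on to about 10 N (9 to 12) near 5.5 mm, then snaps: it falls by 3 to 4 N within the next 2 mm, to 5 to 7 N, and stays there up to the stop, where it jumps. The snap is complete past 6.5 mm. It springs out again when unloaded.
- bush (a point): Mouth of the jig's guide bush: vertical round hole 12 mm across, 2 mm chamfer, 17 mm deep through the steel cover, this point at its centre, level with the cover's top, 80 mm above the bench. A brass collar 28 mm across (17 mm inside) stands 3 mm higher around it. The blank's top lies 18 to 48 mm below this point (unknown, differs every time), firmly held. z axis up.
- stand_hole (a point): Mouth of the punch's hole in the wooden stand, a fixed block 130 (x) x 70 (y) x 78 mm high: round hole 16 mm across, 2 mm chamfer, 73 mm deep, this point at its centre on the top face. z axis up, x axis along the block; 80 mm further along +x a second hole holds the drift. With the punch in place its shoulder rests on the top face.
- drift: Plain brass drift, 11 mm thick, 125 mm long, standing loosely in the stand's other hole, 52 mm of it showing; origin at its lower end. Bystander.
- bearing: Ball bearing ring, 52 mm across, 15 mm high, lying on the bench; origin under its centre. Bystander.
- nut: Big dark steel nut, 24 mm across, 10 mm high, on the bench; origin under its centre. Bystander.
- bolt: Steel bolt standing on its 18 mm head, 60 mm high; origin under its head. Bystander.
- spanner: Steel spanner, 190 mm long, lying on the bench. Bystander.
- offcut: Bent aluminium bracket 120 x 50 x 30 mm lying on the bench. Bystander.
- pulley: Dark steel pulley 60 mm across, 30 mm high, on the bench. Bystander.
- jig: The spotting jig, bolted down, with the blank in it; origin under its middle, the bush 20 mm from there along +x. Base 150 x 110 x 12 mm, steel cover 90 x 100 mm, its top at 80 mm, with four bolt heads 5 mm high; the aluminium bracket blank, 200 mm long, sticks out at both x ends below the cover. More than 20 N on it is too much.
- punch: Steel spring-loaded centre punch, 144 mm long, 0.22 kg (varies). From the top: square grip sleeve 16 x 16 mm, 50 mm long; round housing 30 mm across, 28 mm high; round nose 10 mm across, 52 mm long; pointed tip 6 mm across sticking out 14 mm below the nose, sliding into it on a spring. Origin on the axis at the housing's lower face (shoulder), z axis to the sleeve. Starts upright in the stand.
Things that resemble listed ones, but are neither listed nor needed, are in the scene too. Of the things shaped like the part that bears stand_hole, the wooden one is meant.

How it is judged (in metres and radians):
On the way:
1. the punch, upright in the guide bush, is pressed on the blank until its spring has snapped (value of joint tip above 0.0065 m and contact force between punch and jig above 0.5 N and horizontal distance between punch_nose and bush below 0.003 m and z of punch_nose in the frame of bush below -0.008 m and angle between punch_grip's own z axis and vertical below 0.1 rad), for 0.05 s.
At the end, for the whole second after the job is handed in: After the snap in the bush (tip in over 6.5 mm, nose 8 mm down the bush, within 3 mm of its axis, within 0.1 rad of upright), the punch stands released, at rest in its stand hole: shoulder within 3 mm of the top, axis within 6 mm, tilt under 0.1 rad, tip out within 2 mm (horizontal distance between punch and stand_hole below 0.006 m and z of punch in the frame of stand_hole below 0.003 m and angle between punch_grip's own z axis and vertical below 0.1 rad and value of joint tip below 0.002 m and linear speed of punch below 0.02 m/s); the robot touches nothing.
It fails at once if the punch is pushed against the jig or the blank with more than 20 N (contact force between punch and jig above 20 N).
It fails at once if another thing on the bench is moved by more than 20 mm (distance of any of drift, bearing, nut, bolt, spanner, offcut, pulley from where it was at the start of the episode above 0.02 m).
It also fails if it takes over 70 s, if anything falls off the work surface, if the arm or the gripper's body presses on something with over 40 N, if the wrist force passes 120 N, or if a joint passes its speed limit or range.

ROBOT

A 6-joint arm with a two-finger parallel gripper is mounted at the origin on the work surface. World frame = base frame: x ahead of the robot, y to its left, z up, the work surface at z = 0. Lengths are in mm, angles in rad, forces in N, time in s.
With the tool pointing down it reaches from about 275 to 750 mm from the base axis. Payload 10.2 kg.
Tool frame: the origin (TCP) lies midway between the tips of the shut fingers; the grasp point (between the pads) lies 19 mm behind it (ctrl.pinch_z is the distance from the TCP to the grasp point, in mm); x points along the fingers, z is the direction in which the jaws open and shut, and the axes are right-handed (so a half turn about x gives the same grasp; the last joint's range is limited). The gripper opens to 85 mm and grips with 20 to 120 N. Pads are 22 mm wide; open, the fingers measure 114 mm over their backs; the gripper's body (76 mm by 85 mm) begins 54 mm behind the grasp point. The pads swing forward as they close: fully open they stand 13 mm farther back than shut.
Start: joints at [0.938, 0.313, 1.498, -0, 1.331, -0.223], TCP at [209.186, 481.531, 206.894] pointing down, gripper open.
Joint ranges: [-2.94, 2.94], [-0.97, 2.17], [0.19, 2.56], [-1.23, 4.37], [0.02, 3.11], [-2.88, 2.88]. Speed limits (rad/s): [2.39, 2.39, 3.01, 3.14, 3.14, 3.14].

INTERFACE

Orientations are given as a unit quaternion [w, x, y, z].
In Python, from rig import ctrl, capture, workorder, nets gives the robot as it stands. The module is installed in compiled form; this text tells all that it offers.
- The arm moves only by the tool send_rows, never from a script. Its argument "rows" is text: rows parted by semicolons, each of 5 numbers parted by spaces: the opening, from 0 (shut) to 1 (fully open), then the shift along the tool's x, y, z in cm, then the turn about the tool's x in units of 5 degrees (1.0 is 5 degrees). In form: grip x y z yaw; .... A call has 1 to 12 rows; each row is the pose to reach, as a shift and turn from the pose commanded when the call began, along the tool's axes at that moment; what a row does not reach only later rows make up. A row lasts 1/10 s, in which the tool goes at most 50 mm and 8.59 degrees, less where a joint would pass 70% of its speed; a pose out of reach is approached as far as the arm can. A call with a gripper value outside its range is refused whole. The fingers move at their own pace and stop on an object; "grip_force" is the grip in N (left out, the last holds). Time passes only in rows, so rows that repeat a pose let the fingers close. It gives the time, the measured TCP pose, the force and the opening at its end, in the units of the state.
- ctrl.sense(): the state, without advancing time (a new reading comes with each control period).
- capture(name): name is "scene" or "top" or "wrist"; returns a dict with "pixels" (480x640x3 uint8, red, green, blue), "intrinsics" (3x3 intrinsics, pixels), "view" (4x4, takes a point from world to camera coordinates); the wrist camera has in their place "mount" (4x4, takes a point from camera to tool coordinates, whose origin is the TCP and whose axes are the tool frame's). Camera axes: x right, y down, z forward; pixel columns grow to the right and rows downward; lengths in mm; the calibration is good to about 2 mm. A picture is of the moment at which its call begins: read the wrist's pose just before it. There is no depth.
- workorder.finish_job(): hands the job in, once; it reports no verdict.
Trained networks look in a picture, given as the dict that the camera call returned (one of the last four; its "shot" number tells which), for a name from the list of things; names that differ only in an ending like _2 or _b are one class to them, and where a whole thing is asked for, a point or a joint stands for the part that bears it (a point fixed in the world has none). Each returns a list of dicts, best first, with "confidence" (0 to 1); they miss things now and then, are a little off and sometimes report something else, mostly with a low value. They report only what shows in the picture. A call takes as long as a camera call. They do not tell look-alikes from the thing itself.
- nets.boxes_of(picture, target): "location" ([x, y, z] in mm, in world coordinates, good to about 4 mm: the middle of the surface that is visible of it).
- nets.spot_point(picture, target): "location" ([x, y, z] in mm, in world coordinates, good to about 4 mm: a listed point, or the origin of a listed thing).
The state is a dict: "time_s": time; "joints": joint angles; "dq": joint speeds; "tau": joint torques, N m; "eef_pos": TCP position; "ee_rot": TCP orientation; "force": force on the tool from outside, world axes, zero at the start; "wrist_torque": the same for the moment, N m; "grip_width": opening from 0.0 (shut) to 1.0 (fully open).
Only numpy, scipy, OpenCV 4.12 (cv2) and the standard library are available. Lean on these libraries where they do the work, as an engineer would, in place of code of your own. Each camera call takes 0.05 s, during which the arm holds its last target.

## Working session

There is one attempt and no reset: what is moved stays moved. The work goes in short steps, Python scripts to look and compute and a tool call to move; the robot and the scene stay as the last step left them, time stands still between calls to the robot, and variables do not carry over. Pictures are saved under pics/ and viewed, and the job is handed in when it is done.

Besides the shell and the picture viewer there is one more tool, called after "Call:" by a JSON object that holds its "api" and its "payload", one argument or row to a line. send_rows: Moves the arm, as the interface text tells. Its arguments: {"type":"object","properties":{"rows":{"type":"string"},"grip_force":{"type":"number"}},"required":["rows"]}

```bash
mkdir -p pics; ls
cat > h.py <<'E'
import numpy as np, cv2
from rig import ctrl, capture, workorder, nets
def save(p,name,crop=None,scale=1):
    im=p["pixels"][:,:,::-1].copy()
    if crop: x0,y0,x1,y1=crop; im=im[y0:y1,x0:x1]
    if scale!=1: im=cv2.resize(im,None,fx=scale,fy=scale,interpolation=cv2.INTER_CUBIC)
    cv2.imwrite("pics/"+name,im)
def R(q):
    from scipy.spatial.transform import Rotation as Ro
    return Ro.from_quat([q[1],q[2],q[3],q[0]]).as_matrix()
def view_of(p,s=None):
    if "view" in p: return np.array(p["view"])
    T=np.eye(4);T[:3,:3]=R(s["ee_rot"]);T[:3,3]=s["eef_pos"]
    return np.linalg.inv(T@np.array(p["mount"]))
def proj(p,X,s=None):
    V=view_of(p,s);c=V[:3,:3]@np.array(X,float)+V[:3,3];u=np.array(p["intrinsics"])@c;return u[:2]/u[2]
def P(p,s=None): return np.array(p["intrinsics"])@view_of(p,s)[:3]
def tri(obs):
    A=[]
    for Pm,(u,v) in obs: A+= [u*Pm[2]-Pm[0],v*Pm[2]-Pm[1]]
    _,_,Vt=np.linalg.svd(np.array(A)); X=Vt[-1]; return X[:3]/X[3]
def onz(Pm,uv,z):
    u,v=uv;A=np.array([u*Pm[2]-Pm[0],v*Pm[2]-Pm[1]]);return np.r_[np.linalg.solve(A[:,:2],-(A[:,3]+A[:,2]*z)),z]
E
python3 - <<'E'
from h import *
s=ctrl.sense();print(s,ctrl.pinch_z)
for n in ["scene","top","wrist"]:
    p=capture(n);save(p,n+"0.png")
    for t in ["punch_grip","bush","stand_hole","punch","punch_nose"]:
        print(n,t,[(np.round(d["location"]).tolist(),round(d["confidence"],2),proj(p,d["location"],s).round().tolist()) for d in nets.spot_point(p,t)])
E
```

```text
pics
{'time_s': 0.0, 'joints': array([ 9.37609576e-01,  3.13440414e-01,  1.49843733e+00, -5.19021336e-06,
        1.33103801e+00, -2.23345210e-01]), 'dq': array([-0.00022229,  0.0007193 , -0.00121649, -0.00028691, -0.00024571,
        0.00055108]), 'tau': array([ 1.38173884e-03, -4.12264538e+01, -2.59739292e+01, -1.28839756e-04,
        4.13127549e-03, -4.84446616e-06]), 'eef_pos': array([208.9985098 , 481.28077333, 206.33992133]), 'ee_rot': array([ 0.59084533, -0.38795924,  0.59172063,  0.38762884]), 'force': array([-0.89188375,  0.39540667, -0.89255847]), 'wrist_torque': array([-0.00211504,  0.00401517,  0.03918326]), 'grip_width': 0.9953255591364726} 18.700000000000003
scene punch_grip [([441.0, -175.0, 134.0], 0.78, [260.0, 198.0])]
scene bush [([511.0, 190.0, 78.0], 0.85, [378.0, 263.0]), ([392.0, 422.0, -0.0], 0.6, [470.0, 277.0]), ([441.0, -177.0, 132.0], 0.16, [259.0, 199.0])]
scene stand_hole [([620.0, -143.0, 79.0], 0.83, [243.0, 257.0]), ([440.0, -177.0, 77.0], 0.74, [260.0, 214.0]), ([437.0, -344.0, 79.0], 0.57, [208.0, 200.0]), ([376.0, 0.0, 2.0], 0.37, [326.0, 236.0])]
scene punch [([443.0, -174.0, 76.0], 0.79, [261.0, 215.0])]
scene punch_nose []
top punch_grip [([441.0, -172.0, 134.0], 0.66, [399.0, 275.0])]
top bush [([509.0, 194.0, 83.0], 0.74, [239.0, 250.0])]
top stand_hole [([618.0, -145.0, 79.0], 0.84, [380.0, 200.0]), ([440.0, -176.0, 79.0], 0.6, [396.0, 275.0]), ([437.0, -344.0, 76.0], 0.6, [467.0, 274.0])]
top punch [([446.0, -175.0, 78.0], 0.58, [396.0, 272.0])]
top punch_nose [([517.0, -198.0, 5.0], 0.47, [399.0, 244.0])]
wrist punch_grip []
wrist bush []
wrist stand_hole []
wrist punch []
wrist punch_nose []
```

View pics/scene0.png

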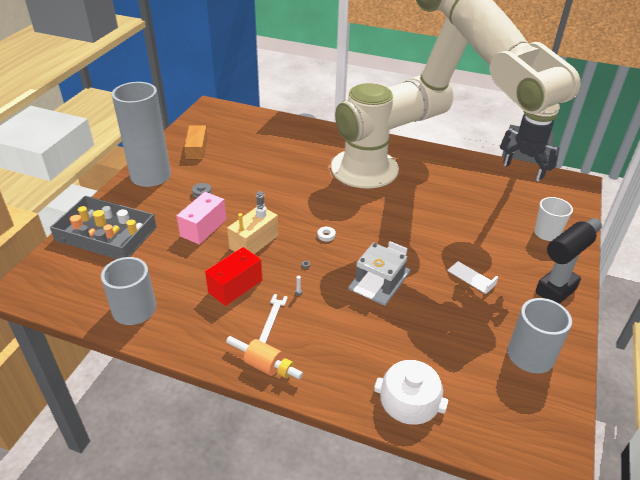

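View pics/top0.png

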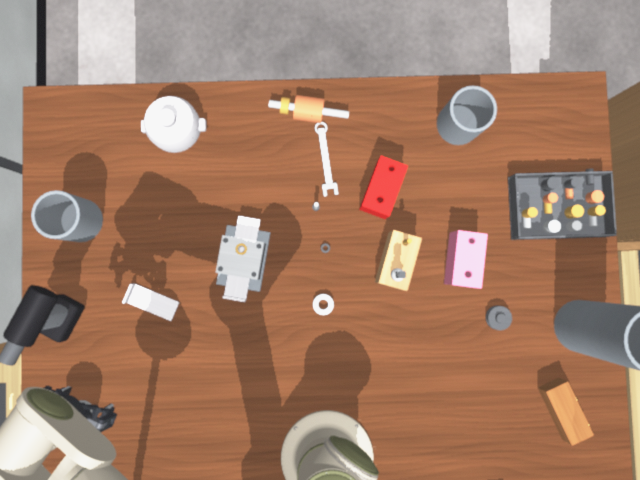

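Run:
```python
import cv2
a=cv2.imread("pics/scene0.png")[150:300,180:330];b=cv2.imread("pics/top0.png")[170:320,350:500]
cv2.imwrite("pics/crop0.png",cv2.hconcat([cv2.resize(x,(400,400),interpolation=cv2.INTER_CUBIC) for x in (a,b)]))
```

```text
(no output)
```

View pics/crop0.png

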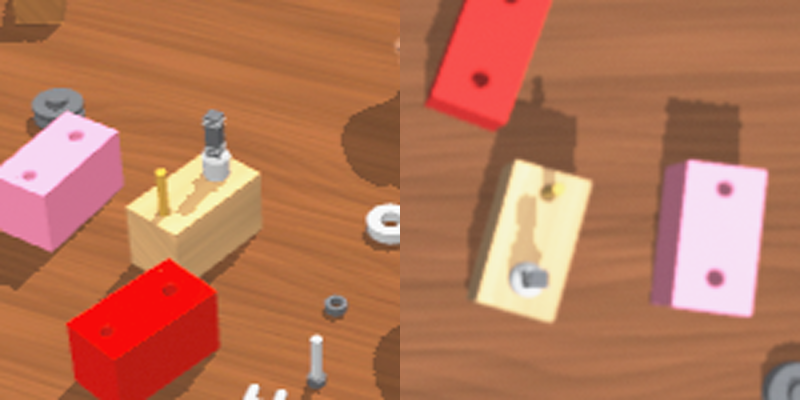

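Run:
```python
from h import *
s=ctrl.sense();print(R(s["ee_rot"]).round(3))
p=capture("wrist");print(np.array(p["mount"]).round(2).tolist(),np.array(p["intrinsics"]).tolist())
Rt=R(s["ee_rot"])
for tgt in ([441,-175,290],[441,-175,330]): print((Rt.T@(np.array(tgt)-s["eef_pos"])/10).round(2))
```

```text
[[ 0.    -0.917  0.398]
 [ 0.     0.398  0.917]
 [-1.    -0.     0.   ]]
[[0.0, -0.27, 0.96, -168.49], [0.0, -0.96, -0.27, 67.48], [1.0, 0.0, -0.0, -0.6], [0.0, 0.0, 0.0, 1.0]] [[391.65458531471023, 0.0, 321.1929379118469], [0.0, 391.65458531471023, 232.46499778283209], [0.0, 0.0, 1.0]]
[ -8.31 -47.42 -50.98]
[-12.31 -47.42 -50.98]
```

View pics/wrist0.png

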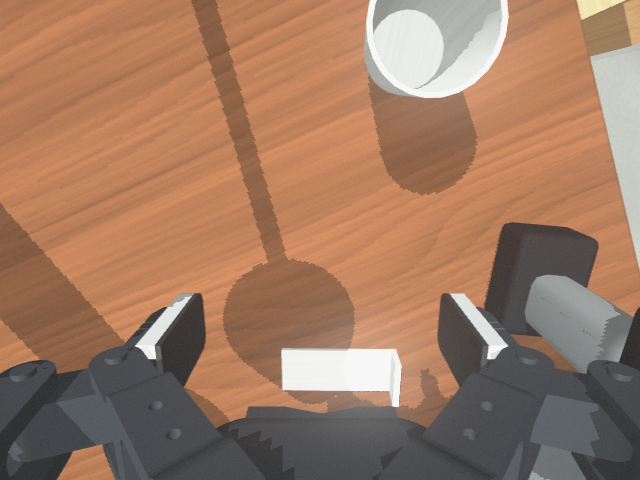

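```bash
cat >> h.py <<'E'
def sh(tgt,s=None):
    s=s or ctrl.sense(); return (R(s["ee_rot"]).T@(np.array(tgt,float)-s["eef_pos"])/10).round(2)
def look(name,targets):
    s=ctrl.sense();p=capture("wrist");save(p,name)
    for t in targets:
        print(t,[(np.round(d["location"],1).tolist(),round(d["confidence"],2),proj(p,d["location"],s).round().tolist()) for d in nets.spot_point(p,t)])
    np.savez("pics/"+name[:-4]+".npz",P=P(p,s))
    return p,s
E
python3 - <<'E'
from h import *
print(sh([528,184,260]),sh([441+18,-175-8,300]))
E
```

```text
[ -5.31 -41.1  -14.59] [ -9.31 -49.39 -51.  ]
```

Call:
{"api": "send_rows", "payload": {
  "rows": "1 -5.3 -41 -14.6 0;1 -5.3 -41 -14.6 0;1 -5.3 -41 -14.6 0;1 -5.3 -41 -14.6 0;1 -5.3 -41 -14.6 0;1 -5.3 -41 -14.6 0;1 -5.3 -41 -14.6 0;1 -5.3 -41 -14.6 0;1 -5.3 -41 -14.6 0;1 -5.3 -41 -14.6 0;1 -5.3 -41 -14.6 0"
}}

```text
time_s: 2.05
eef_pos: [527.1, 184.0, 259.5]
ee_rot: [0.591, -0.387, 0.592, 0.388]
force: [-0.9, 0.2, -0.1]
grip_width: 1.0
```

Run:
```python
from h import *
p,s=look("w1.png",["bush","jig"]);print(s["eef_pos"].round(1),s["dq"].round(3),s["joints"].round(2),s["time_s"],s["force"])
print(sh([441+18,-175-8,300]))
```

```text
bush [([515.7, 187.0, 86.2], 0.84, [320.0, 190.0]), ([371.6, -2.8, 3.5], 0.26, [99.0, 123.0])]
jig [([492.2, 190.9, 2.0], 0.92, [315.0, 156.0])]
[527.1 184.  259.5] [ 0.039 -0.019  0.019  0.004  0.001  0.003] [ 0.13  0.36  1.3   0.    1.48 -1.03] 2.05 [-0.915767    0.2271591  -0.13057805]
[ -4.01  -8.44 -36.47]
```

View pics/w1.png

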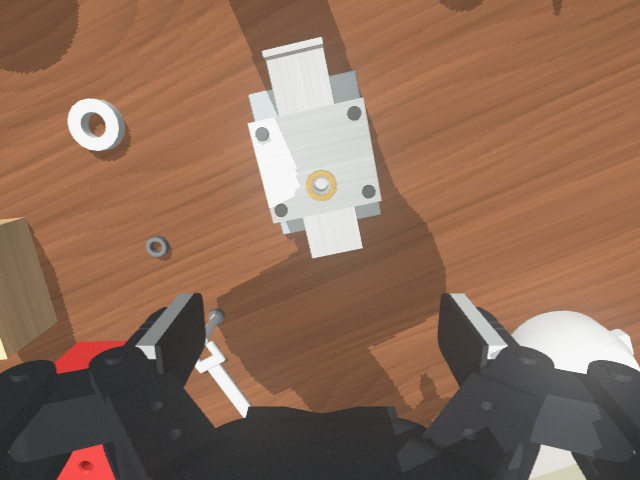

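Call:
{"api": "send_rows", "payload": {
  "rows": "1 -2 4 -7 0;1 -2 4 -7 0;1 -2 4 -7 0;1 -2 4 -7 0"
}}

```text
time_s: 2.6
eef_pos: [462.2, 136.6, 280.4]
ee_rot: [0.592, -0.388, 0.591, 0.388]
force: [0.4, -0.1, -1.0]
grip_width: 1.002
```

Run:
```python
from h import *
p,s=look("w2.png",["bush"]);print(s["eef_pos"].round(1),s["dq"].round(3))
print(sh([441+18,-175-8,300]))
for n in ("w1","w2"):
    im=cv2.imread(f"pics/{n}.png");h=cv2.cvtColor(im,cv2.COLOR_BGR2HSV)
    m=cv2.inRange(h,(15,90,60),(32,255,255));k=cv2.connectedComponentsWithStats(m)
    print(n,[(k[2][i].tolist(),k[3][i].round(1).tolist()) for i in range(1,k[0]) if k[2][i][4]>100])
```

```text
bush [([514.1, 187.9, 82.7], 0.95, [392.0, 225.0]), ([441.5, -172.5, 77.6], 0.25, [39.0, 296.0])]
[462.2 136.6 280.4] [ 0.008  0.037 -0.017 -0.001  0.001  0.002]
[ -2.04 -12.37 -29.48]
w1 [([306, 170, 30, 31, 415], [320.7, 185.1]), ([0, 217, 57, 142, 5399], [21.1, 288.2])]
w2 [([379, 210, 28, 28, 345], [392.5, 223.4]), ([0, 246, 127, 123, 5542], [84.2, 293.8]), ([32, 299, 44, 61, 933], [54.3, 331.1]), ([51, 359, 15, 15, 126], [58.8, 366.0])]
```

View pics/w2.png

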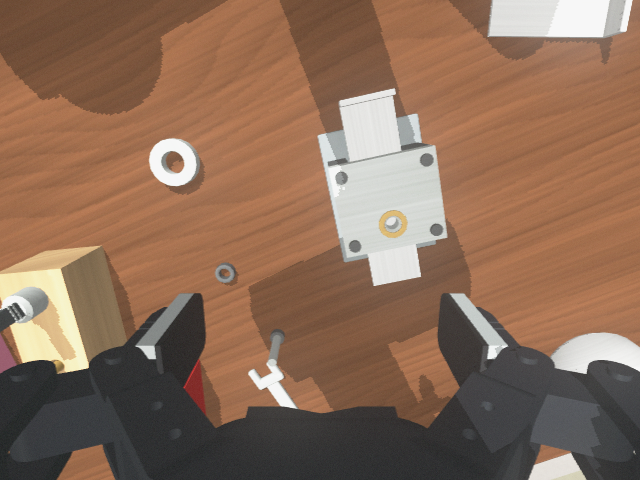

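Run:
```python
from h import *
a=np.load("pics/w1.npz")["P"];b=np.load("pics/w2.npz")["P"]
u=(320.7,185.1);v=(392.5,223.4)
print(tri([(a,u),(b,v)]).round(1),onz(a,u,83).round(1),onz(b,v,83).round(1))
t=capture("top");im=t["pixels"][:,:,::-1];h=cv2.cvtColor(im,cv2.COLOR_BGR2HSV)
m=cv2.inRange(h,(15,60,60),(32,255,255))[235:265,225:255];ys,xs=np.nonzero(m);print(len(xs))
if len(xs): 
    uv=(xs.mean()+225,ys.mean()+235);print(uv,onz(P(t),uv,83).round(1), tri([(a,u),(b,v),(P(t),uv)]).round(1))
```

```text
[512.6 189.   82.6] [512.6 188.9  83. ] [512.4 189.   83. ]
0
```

Call:
{"api": "send_rows", "payload": {
  "rows": "1 -2 -12 -29 0;1 -2 -12 -29 0;1 -2 -12 -29 0;1 -2 -12 -29 0;1 -2 -12 -29 0;1 -2 -12 -29 0;1 -2 -12 -29 0;1 -2 -12 -29 0;1 -2 -12 -29 0"
}}

```text
time_s: 3.65
eef_pos: [457.3, -176.8, 299.5]
ee_rot: [0.591, -0.388, 0.591, 0.388]
force: [-0.0, 0.7, 0.3]
grip_width: 1.001
```

Run:
```python
from h import *
p,s=look("w3.png",["punch_grip","stand_hole","punch"]);print(s["eef_pos"].round(1),s["dq"].round(3))
```

```text
punch_grip [([440.8, -174.7, 135.2], 0.72, [317.0, 187.0])]
stand_hole [([439.4, -175.4, 77.1], 0.97, [316.0, 177.0]), ([437.4, -343.7, 83.2], 0.91, [165.0, 241.0]), ([621.9, -144.1, 77.8], 0.75, [409.0, 318.0]), ([513.5, -12.9, -0.6], 0.43, [467.0, 171.0])]
punch [([442.5, -172.7, 76.4], 0.86, [320.0, 178.0]), ([491.2, 190.8, -2.7], 0.47, [633.0, 80.0])]
[ 457.3 -176.8  299.5] [ 0.022 -0.016  0.006 -0.004  0.    -0.002]
```

View pics/w3.png

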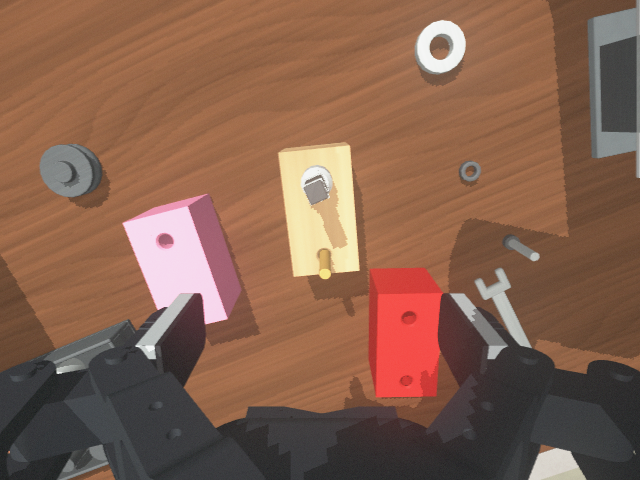

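Call:
{"api": "send_rows", "payload": {
  "rows": "1 8 -1.5 0 0;1 8 -1.5 0 0;1 8 -1.5 0 0;1 8 -1.5 0 0"
}}

```text
time_s: 4.25
eef_pos: [471.1, -183.4, 221.1]
ee_rot: [0.591, -0.388, 0.591, 0.388]
force: [0.5, -0.5, 0.2]
grip_width: 0.997
```

Run:
```python
from h import *
p,s=look("w4.png",["punch_grip","stand_hole","punch"]);print(s["eef_pos"].round(1),s["dq"].round(3))
save(p,"w4c.png",(200,60,440,240),3.3)
```

```text
punch_grip [([443.1, -173.5, 133.7], 0.89, [319.0, 184.0])]
stand_hole [([622.0, -142.7, 77.6], 0.65, [431.0, 343.0]), ([437.6, -343.1, 80.7], 0.57, [129.0, 249.0])]
punch [([443.6, -173.7, 76.1], 0.71, [320.0, 174.0]), ([375.8, -0.8, 2.9], 0.71, [468.0, 15.0])]
[ 471.1 -183.4  221.1] [-0.005 -0.025 -0.032 -0.002  0.    -0.002]
```

View pics/w4c.png

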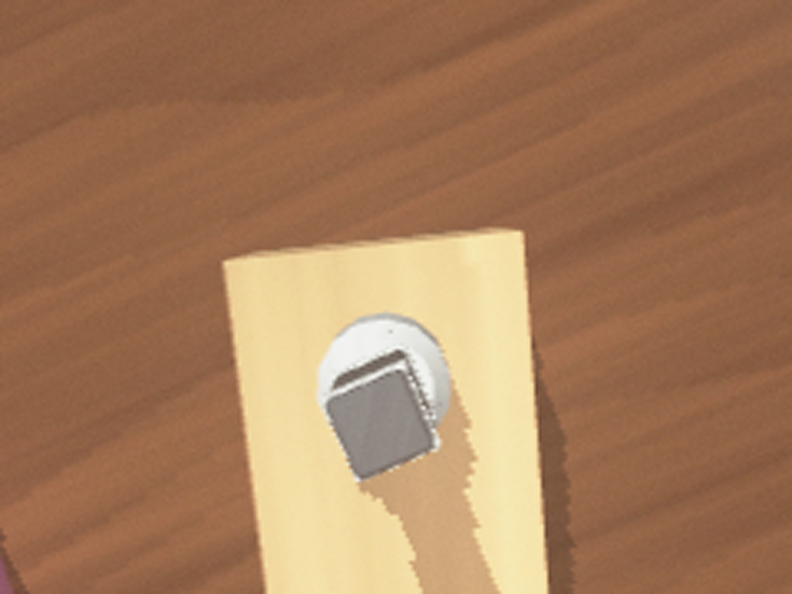

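Run:
```python
from h import *
s=ctrl.sense();a=np.load("pics/w4.npz")["P"];b=np.load("pics/w3.npz")["P"]
c=np.array([(325,402),(402,370),(440,445),(362,478)])/3.3+[200,60]
W=np.array([onz(a,u,156) for u in c]);print(W.round(1),W.mean(0).round(1))
d=np.diff(np.vstack([W,W[:1]]),axis=0);print(np.linalg.norm(d,axis=1).round(1))
T=(d@R(s["ee_rot"]));print("angle in tool yz (deg) of edges",np.degrees(np.arctan2(T[:,2],T[:,1])).round(1))
# w3 dark top
im=cv2.imread("pics/w3.png")[160:215,290:350];cv2.imwrite("pics/w3c.png",cv2.resize(im,None,fx=10,fy=10,interpolation=cv2.INTER_CUBIC))
```

```text
[[ 434.2 -183.   156. ]
 [ 434.4 -168.   156. ]
 [ 449.7 -167.   156. ]
 [ 449.7 -182.6  156. ]] [ 442.  -175.1  156. ]
[15.1 15.3 15.6 15.5]
angle in tool yz (deg) of edges [  67.5  153.  -113.3  -25.2]
```

View pics/w3c.png

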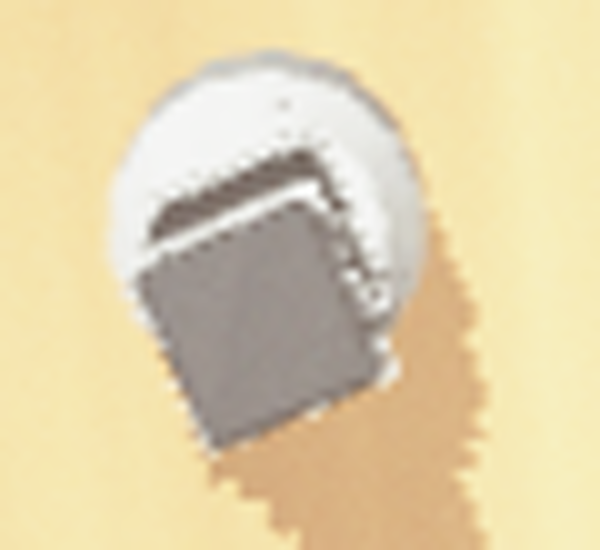

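Run:
```python
from h import *
a=np.load("pics/w4.npz")["P"];b=np.load("pics/w3.npz")["P"]
print(tri([(a,(315.8,188.5)),(b,(315.8,192.3))]).round(1),onz(b,(315.8,192.3),156).round(1))
s=ctrl.sense();print(s["eef_pos"],sh([442,-175.1,180]),s["force"])
```

```text
[ 438.7 -173.6  178.5] [ 442.  -175.6  156. ]
[ 471.22767637 -183.95519109  221.64371701] [ 4.16  3.05 -0.35] [-0.54554686 -0.46358038  0.21606   ]
```

Call:
{"api": "send_rows", "payload": {
  "rows": "1 1 0 -6 -1.7;1 1 0 -6 -3.4;1 1 0 -6 -4.9;1 1 0 -6 -4.9;1 1 0 -6 -4.9"
}}

```text
time_s: 4.95
eef_pos: [447.1, -238.8, 210.7]
ee_rot: [-0.496, 0.504, -0.496, -0.503]
force: [1.5, 1.2, 0.1]
grip_width: 1.001
```

Run:
```python
from h import *
p,s=look("w5.png",["punch_grip","punch"]);print(s["eef_pos"].round(1),s["dq"].round(3))
q=proj(p,[442,-175,156],s).astype(int);print(q)
save(p,"w5c.png",(q[0]-40,q[1]-30,q[0]+40,q[1]+30),10)
print(R(s["ee_rot"]).round(3))
```

```text
punch_grip [([440.5, -173.2, 133.5], 0.84, [424.0, 223.0]), ([615.8, 7.4, 0.9], 0.17, [545.0, 351.0])]
punch [([441.8, -175.7, 78.8], 0.63, [403.0, 208.0]), ([513.2, -15.0, -1.4], 0.54, [539.0, 262.0])]
[ 447.1 -238.8  210.7] [ 0.006  0.004  0.004 -0.     0.001  0.001]
[430 235]
[[ 0.001 -1.    -0.014]
 [-0.001 -0.014  1.   ]
 [-1.    -0.001 -0.001]]
```

View pics/w5c.png

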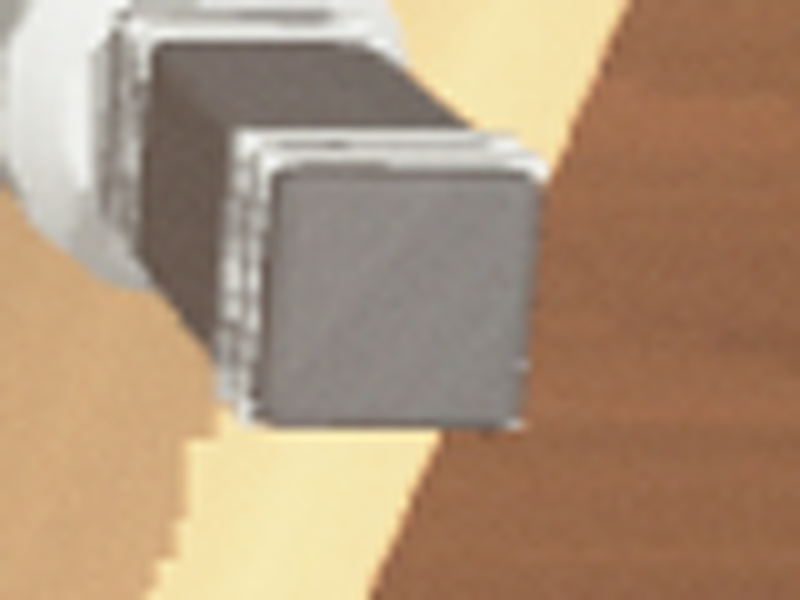

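Run:
```python
from h import *
a=np.load("pics/w4.npz")["P"];b=np.load("pics/w5.npz")["P"];s=ctrl.sense()
print(tri([(a,(315.8,188.5)),(b,(429.95,234.9))]).round(1),onz(b,(429.95,234.9),156).round(1))
c=np.array([(275,170),(540,172),(525,428),(258,425)])/10+[390,205]
W=np.array([onz(b,u,156) for u in c]);d=np.diff(np.vstack([W,W[:1]]),axis=0);T=d@R(s["ee_rot"]);print(np.degrees(np.arctan2(T[:,2],T[:,1])).round(1),np.linalg.norm(d,axis=1).round(1))
print(sh([442,-175.3,175]),sh([442,-175.3,115]))
```

```text
[ 442.  -175.2  155.6] [ 441.8 -175.3  156. ]
[ 90.5 178.5 -89.3   0. ] [15.5 15.8 16.  15.7]
[3.52 0.41 6.33] [9.52 0.41 6.34]
```

Call:
{"api": "send_rows", "payload": {
  "rows": "1 3.5 0.4 6.3 0;1 3.5 0.4 6.3 0;1 3.5 0.4 6.3 0;1 6 0.4 6.3 0;1 8 0.4 6.3 0;1 9.5 0.4 6.3 0;1 9.5 0.4 6.3 0;1 9.5 0.4 6.3 0"
}}

```text
time_s: 5.9
eef_pos: [442.3, -176.7, 115.8]
ee_rot: [-0.496, 0.505, -0.496, -0.504]
force: [-0.2, -0.2, 0.1]
grip_width: 1.001
```

Run:
```python
from h import *
p,s=look("w6.png",[]);print(s["eef_pos"].round(1),s["dq"].round(3),s["force"])
t=capture("scene");save(t,"s6.png",(160,100,360,250),3)
```

```text
[ 442.3 -176.7  115.8] [ 0.006 -0.015 -0.005  0.    -0.002 -0.001] [-0.22167897 -0.15262128  0.11994366]
```

View pics/w6.png

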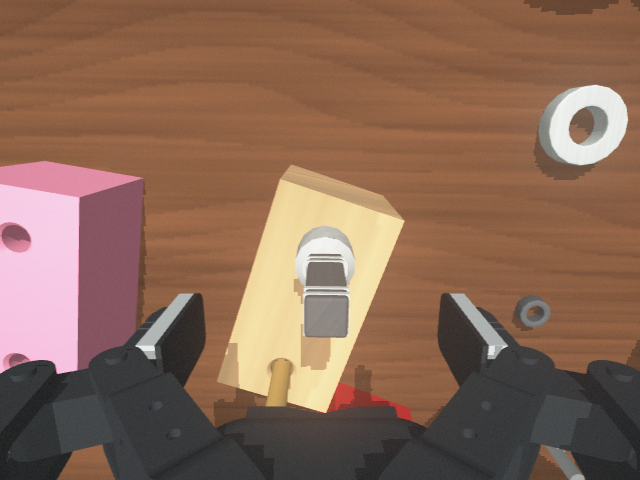

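Call:
{"api": "send_rows", "payload": {
  "rows": "0.6 0 0 0.1 0;0.3 0 0 0.1 0;0 0 0 0.1 0;0 0 0 0.1 0;0 0 0 0.1 0;0 0 0 0.1 0;0 0 0 0.1 0",
  "grip_force": 80
}}

```text
time_s: 6.7
eef_pos: [442.0, -175.0, 115.3]
ee_rot: [-0.496, 0.505, -0.495, -0.504]
force: [0.3, 0.6, 3.3]
grip_width: 0.162
```

Run:
```python
from h import *
p,s=look("w7.png",["punch_grip"]);print(s["eef_pos"].round(1),s["dq"].round(3),s["force"],s["wrist_torque"],s["grip_width"])
```

```text
punch_grip [([439.3, -175.2, 132.0], 0.83, [322.0, 286.0])]
[ 442.  -175.   115.3] [ 0. -0. -0. -0.  0.  0.] [0.32345727 0.62005745 3.27599358] [ 0.01180934 -0.01147819 -0.01193955] 0.1617749901462941
```

View pics/w7.png

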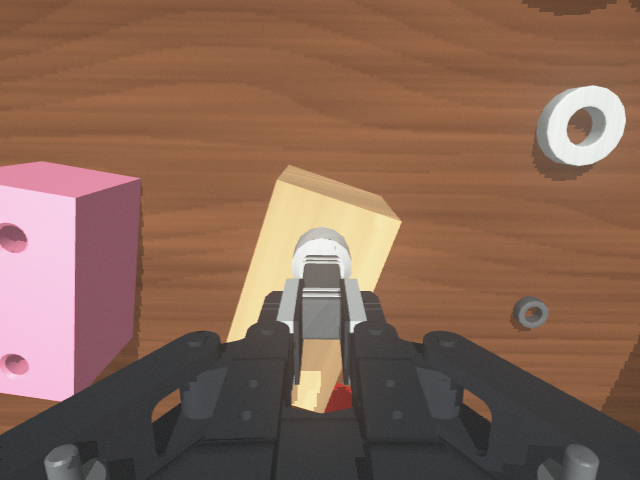

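Call:
{"api": "send_rows", "payload": {
  "rows": "0 -1 0 0 0;0 -3 0 0 0;0 -6 0 0 0;0 -9 0 0 0;0 -11 0 0 0;0 -11 0 0 0;0 -11 0 0 0;0 -11 0 0 0"
}}

```text
time_s: 7.6
eef_pos: [441.1, -174.5, 223.4]
ee_rot: [0.495, -0.503, 0.496, 0.505]
force: [0.7, 0.2, -2.7]
grip_width: 0.165
```

Run:
```python
from h import *
p,s=look("w8.png",["stand_hole","punch_nose"]);print(s["eef_pos"].round(1),s["dq"].round(3),s["force"],s["wrist_torque"],s["grip_width"])
print(sh([512.5,189,225]))
```

```text
stand_hole [([440.1, -170.8, 77.3], 0.92, [326.0, 209.0]), ([438.6, -344.1, 83.1], 0.87, [111.0, 205.0]), ([620.1, -141.8, 79.0], 0.6, [353.0, 398.0])]
punch_nose [([440.3, -176.0, 137.8], 0.86, [320.0, 228.0])]
[ 441.1 -174.5  223.4] [ 0.001  0.003 -0.005  0.001  0.    -0.001] [ 0.65735918  0.15035822 -2.66411844] [-0.03020439  0.01998453  0.02533507] 0.1652431536467116
[-0.07 -7.75 36.24]
```

View pics/w8.png

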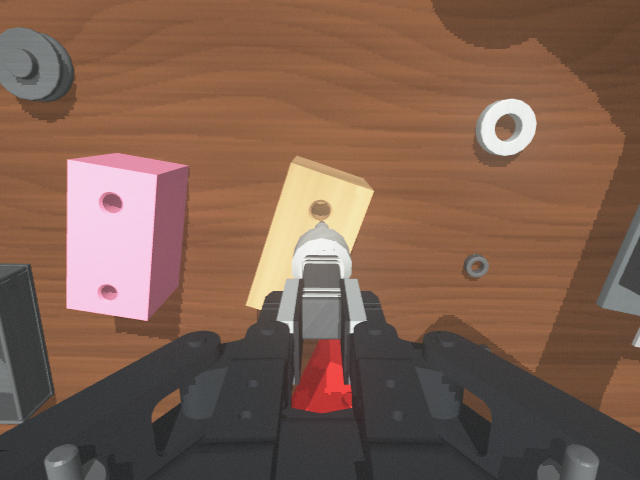

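Run:
```python
from h import *
s=ctrl.sense();p=capture("wrist")
save(p,"w8c.png",(290,190,354,238),12)
print(proj(p,[441.1,-174.5,120],s).round(1),proj(p,[442,-175,78],s).round(1), proj(p,[442,-175,134.7+78-134.7+0],s).round(1))
```

```text
[322.4 221.8] [321.6 210.6] [321.6 210.6]
```

View pics/w8c.png

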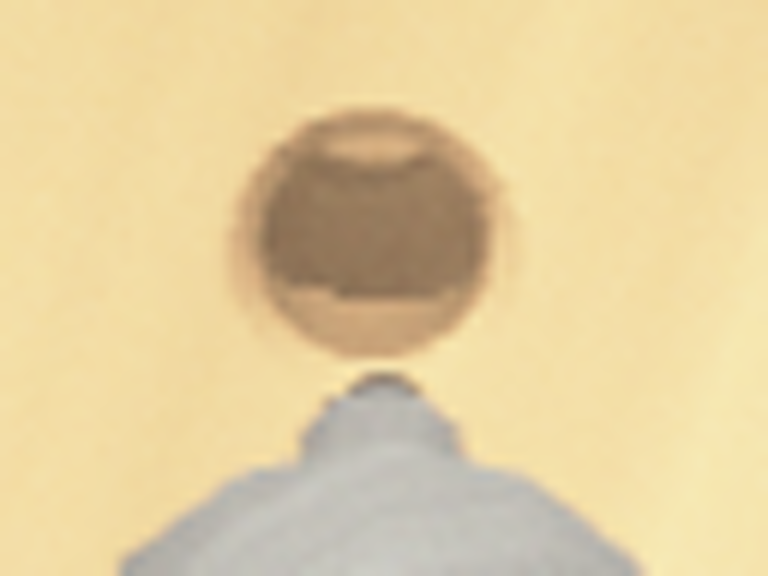

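Call:
{"api": "send_rows", "payload": {
  "rows": "0 0 -1 5 0;0 0 -2 10 0;0 0 -3 15 0;0 0 -4 20 0;0 0 -5 25 0;0 0 -6.5 30 0;0 0 -7.7 34 0;0 0 -7.7 36.2 0;0 0 -7.7 36.2 0;0 0 -7.7 36.2 0;0 0 -7.7 36.2 0"
}}

```text
time_s: 8.9
eef_pos: [512.3, 187.4, 224.8]
ee_rot: [0.496, -0.504, 0.496, 0.504]
force: [-0.3, 0.0, -2.1]
grip_width: 0.164
```

Run:
```python
from h import *
p,s=look("w9.png",["bush"]);print(s["eef_pos"].round(1),s["dq"].round(3),s["force"],s["grip_width"],R(s["ee_rot"]).round(3).tolist())
print(sh([512.5,189,225]))
q=proj(p,[512.5,189,83],s);print(q)
save(p,"w9c.png",(280,170,376,242),8)
```

```text
bush []
[512.3 187.4 224.8] [-0.005 -0.004 -0.     0.001  0.001  0.002] [-0.27057035  0.00981448 -2.05183116] 0.16372475022985203 [[-0.0, -1.0, -0.017], [-0.0, -0.017, 1.0], [-1.0, 0.0, -0.0]]
[-0.   -0.01  0.16]
[324.27219026 211.10416919]
```

View pics/w9c.png

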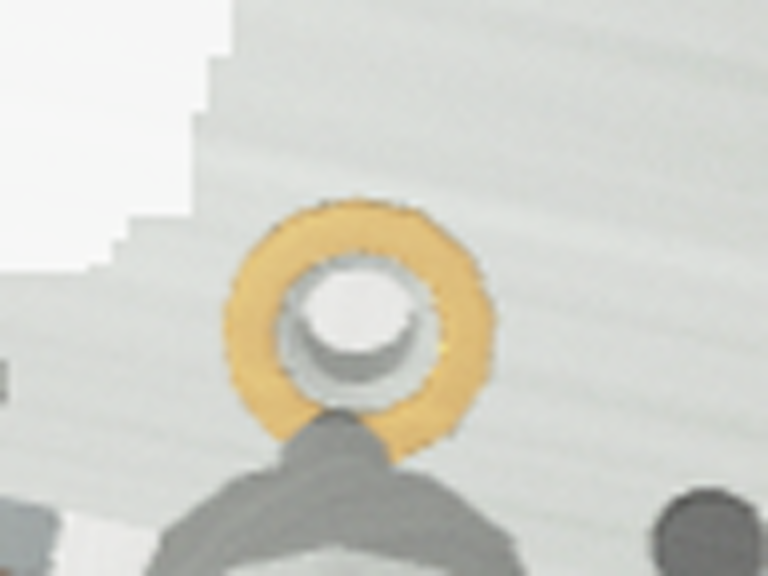

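Call:
{"api": "send_rows", "payload": {
  "rows": "0 0 0 0.2 0;0 1.5 0 0.2 0;0 3 0 0.2 0;0 3.2 0 0.2 0;0 3.2 0 0.2 0;0 3.2 0 0.2 0"
}}

```text
time_s: 9.6
eef_pos: [512.6, 190.4, 193.8]
ee_rot: [-0.496, 0.505, -0.495, -0.504]
force: [0.7, -0.3, -2.4]
grip_width: 0.161
```

Run:
```python
from h import *
p,s=look("w10.png",[]);print(s["eef_pos"].round(1),s["dq"].round(3),s["force"],s["grip_width"])
print(proj(p,[512.5,189.5,83],s),proj(p,np.r_[s["eef_pos"][:2],s["eef_pos"][2]-103.3],s))
save(p,"w10c.png",(280,180,376,252),8)
t=capture("scene");save(t,"s10c.png",(330,180,430,280),6)
```

```text
[512.6 190.4 193.8] [-0.    -0.003 -0.003 -0.    -0.002  0.   ] [ 0.69673425 -0.32133888 -2.38987048] 0.1614319405964998
[321.07638496 219.36710144] [322.26870012 222.04799593]
```

View pics/w10c.png

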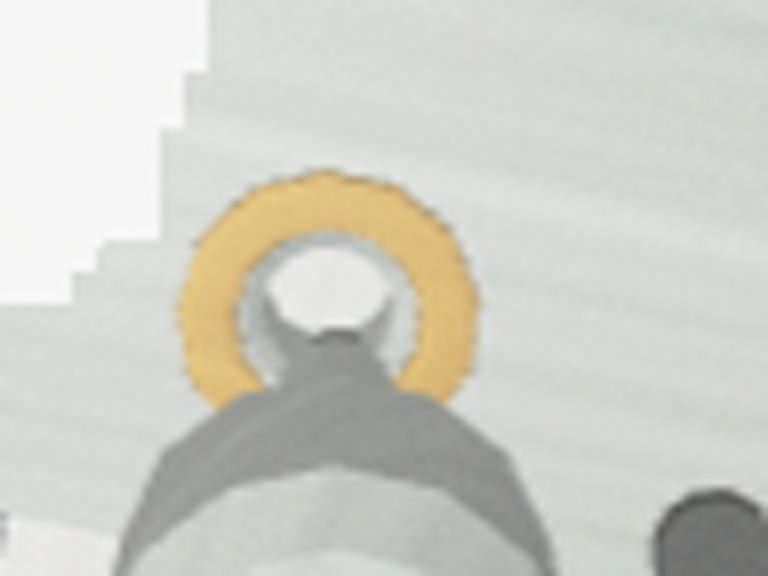

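View pics/s10c.png

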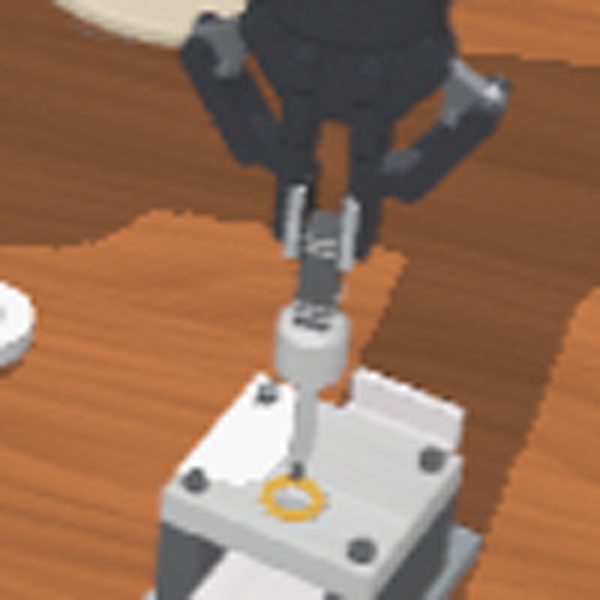

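Call:
{"api": "send_rows", "payload": {
  "rows": "0 0 0 -0.1 0;0 1 0 -0.1 0;0 2 0 -0.1 0;0 2.2 0 -0.1 0;0 2.3 0 -0.1 0;0 2.3 0 -0.1 0"
}}

```text
time_s: 10.3
eef_pos: [512.3, 189.4, 169.9]
ee_rot: [0.496, -0.504, 0.496, 0.504]
force: [-0.4, 0.2, -2.7]
grip_width: 0.161
```

Run:
```python
from h import *
for i in range(3):
    s=ctrl.sense();print(s["eef_pos"].round(2),s["force"].round(2),s["wrist_torque"].round(3))
p,s=look("w11.png",[]);print(s["eef_pos"].round(1),s["dq"].round(3),s["force"],s["grip_width"])
save(p,"w11c.png",(280,180,376,252),8)
t=capture("scene");save(t,"s11c.png",(330,180,430,280),6)
```

```text
[512.31 189.43 169.86] [-0.4   0.2  -2.67] [-0.027 -0.015 -0.021]
[512.31 189.43 169.86] [-0.4   0.2  -2.67] [-0.027 -0.015 -0.021]
[512.31 189.43 169.86] [-0.4   0.2  -2.67] [-0.027 -0.015 -0.021]
[512.3 189.4 169.9] [ 0.002 -0.005 -0.007 -0.001  0.004 -0.   ] [-0.39883461  0.20033862 -2.66926022] 0.1614040149264685
```

View pics/w11c.png

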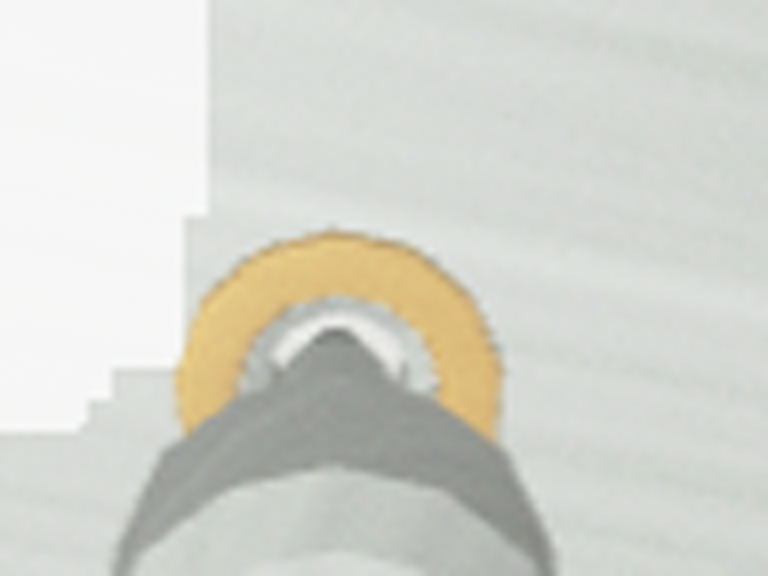

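View pics/s11c.png

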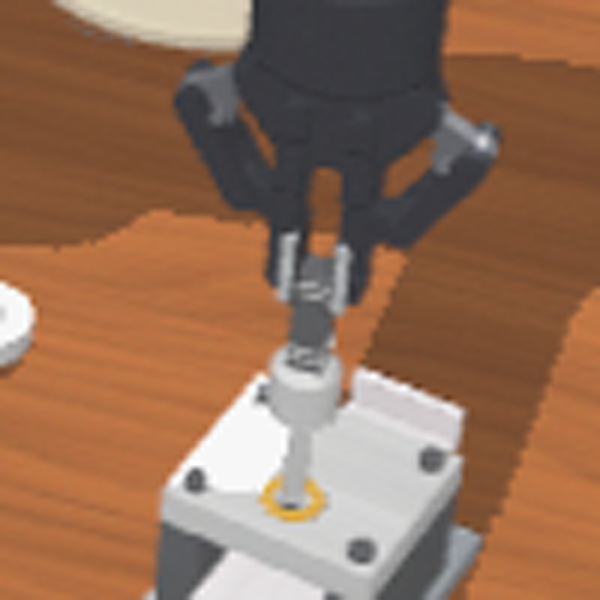

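Call:
{"api": "send_rows", "payload": {
  "rows": "0 0.05 0 0 0;0 0.1 0 0 0;0 0.15 0 0 0;0 0.2 0 0 0;0 0.2 0 0 0"
}}

```text
time_s: 10.9
eef_pos: [512.2, 189.4, 167.8]
ee_rot: [0.495, -0.504, 0.496, 0.504]
force: [0.1, 0.4, -2.7]
grip_width: 0.16
```

Call:
{"api": "send_rows", "payload": {
  "rows": "0 0.05 0 0 0;0 0.1 0 0 0;0 0.15 0 0 0;0 0.2 0 0 0;0 0.2 0 0 0"
}}

```text
time_s: 11.4
eef_pos: [512.2, 189.4, 165.8]
ee_rot: [0.495, -0.504, 0.496, 0.504]
force: [0.1, 0.4, -3.3]
grip_width: 0.161
```

Call:
{"api": "send_rows", "payload": {
  "rows": "0 0.1 0 0 0;0 0.2 0 0 0;0 0.3 0 0 0;0 0.3 0 0 0"
}}

```text
time_s: 11.8
eef_pos: [512.2, 189.4, 162.7]
ee_rot: [0.495, -0.504, 0.496, 0.504]
force: [0.1, 0.0, -2.4]
grip_width: 0.164
```

Call:
{"api": "send_rows", "payload": {
  "rows": "0 0.1 0 0 0;0 0.2 0 0 0;0 0.3 0 0 0;0 0.4 0 0 0;0 0.4 0 0 0"
}}

```text
time_s: 12.3
eef_pos: [512.2, 189.4, 158.7]
ee_rot: [0.495, -0.504, 0.496, 0.504]
force: [0.3, -0.2, -3.0]
grip_width: 0.163
```

Call:
{"api": "send_rows", "payload": {
  "rows": "0 0.1 0 0 0;0 0.2 0 0 0;0 0.3 0 0 0;0 0.4 0 0 0;0 0.4 0 0 0"
}}

```text
time_s: 12.8
eef_pos: [512.2, 189.4, 154.7]
ee_rot: [0.495, -0.504, 0.496, 0.504]
force: [0.1, 0.4, -2.3]
grip_width: 0.161
```

Call:
{"api": "send_rows", "payload": {
  "rows": "0 0.1 0 0 0;0 0.2 0 0 0;0 0.3 0 0 0;0 0.4 0 0 0;0 0.4 0 0 0"
}}

```text
time_s: 13.3
eef_pos: [512.2, 189.4, 150.7]
ee_rot: [0.495, -0.504, 0.496, 0.504]
force: [0.3, -0.4, -3.4]
grip_width: 0.162
```

Call:
{"api": "send_rows", "payload": {
  "rows": "0 0.1 0 0 0;0 0.2 0 0 0;0 0.3 0 0 0;0 0.4 0 0 0;0 0.4 0 0 0"
}}

```text
time_s: 13.8
eef_pos: [512.2, 189.4, 146.7]
ee_rot: [0.495, -0.504, 0.496, 0.504]
force: [0.1, 0.6, -2.5]
grip_width: 0.163
```

Call:
{"api": "send_rows", "payload": {
  "rows": "0 0.1 0 0 0;0 0.2 0 0 0;0 0.3 0 0 0;0 0.4 0 0 0;0 0.4 0 0 0"
}}

```text
time_s: 14.3
eef_pos: [512.2, 189.4, 142.7]
ee_rot: [0.495, -0.504, 0.496, 0.505]
force: [0.3, -0.3, -2.2]
grip_width: 0.157
```

Call:
{"api": "send_rows", "payload": {
  "rows": "0 0.1 0 0 0;0 0.2 0 0 0;0 0.3 0 0 0;0 0.3 0 0 0"
}}

```text
time_s: 14.7
eef_pos: [512.3, 189.4, 139.8]
ee_rot: [0.496, -0.504, 0.496, 0.504]
force: [-0.6, -0.9, -2.2]
grip_width: 0.16
```

Call:
{"api": "send_rows", "payload": {
  "rows": "0 0.1 0 0 0;0 0.2 0 0 0;0 0.2 0 0 0"
}}

```text
time_s: 15.0
eef_pos: [512.4, 189.4, 138.1]
ee_rot: [-0.496, 0.505, -0.495, -0.504]
force: [-0.4, -0.5, 1.2]
grip_width: 0.165
```

Call:
{"api": "send_rows", "payload": {
  "rows": "0 0.05 0 0 0;0 0.1 0 0 0;0 0.1 0 0 0"
}}

```text
time_s: 15.3
eef_pos: [512.3, 189.4, 137.0]
ee_rot: [-0.496, 0.504, -0.495, -0.504]
force: [0.6, -0.3, 2.1]
grip_width: 0.162
```

Call:
{"api": "send_rows", "payload": {
  "rows": "0 0.05 0 0 0;0 0.1 0 0 0;0 0.1 0 0 0"
}}

```text
time_s: 15.6
eef_pos: [512.3, 189.4, 136.0]
ee_rot: [-0.496, 0.504, -0.495, -0.504]
force: [0.7, 0.0, 3.6]
grip_width: 0.165
```

Call:
{"api": "send_rows", "payload": {
  "rows": "0 0.05 0 0 0;0 0.1 0 0 0;0 0.1 0 0 0"
}}

```text
time_s: 15.9
eef_pos: [512.4, 189.4, 135.0]
ee_rot: [-0.496, 0.504, -0.495, -0.504]
force: [-0.3, 0.2, 4.6]
grip_width: 0.161
```

Call:
{"api": "send_rows", "payload": {
  "rows": "0 0.05 0 0 0;0 0.05 0 0 0"
}}

```text
time_s: 16.1
eef_pos: [512.4, 189.4, 134.5]
ee_rot: [-0.496, 0.505, -0.495, -0.504]
force: [1.0, 0.2, 4.7]
grip_width: 0.161
```

Call:
{"api": "send_rows", "payload": {
  "rows": "0 0.05 0 0 0;0 0.05 0 0 0"
}}

```text
time_s: 16.3
eef_pos: [512.4, 189.4, 134.1]
ee_rot: [-0.496, 0.505, -0.495, -0.504]
force: [-0.4, 0.4, 5.6]
grip_width: 0.16
```

Call:
{"api": "send_rows", "payload": {
  "rows": "0 0.05 0 0 0;0 0.05 0 0 0"
}}

```text
time_s: 16.5
eef_pos: [512.5, 189.4, 133.7]
ee_rot: [-0.496, 0.505, -0.495, -0.504]
force: [-0.7, -0.9, 7.1]
grip_width: 0.158
```

Call:
{"api": "send_rows", "payload": {
  "rows": "0 0.05 0 0 0;0 0.05 0 0 0"
}}

```text
time_s: 16.7
eef_pos: [512.5, 189.5, 133.4]
ee_rot: [-0.496, 0.505, -0.495, -0.504]
force: [-0.4, -0.2, 7.0]
grip_width: 0.163
```

Call:
{"api": "send_rows", "payload": {
  "rows": "0 0.05 0 0 0;0 0.05 0 0 0"
}}

```text
time_s: 16.9
eef_pos: [512.6, 189.4, 132.9]
ee_rot: [-0.496, 0.505, -0.495, -0.504]
force: [-0.1, 0.2, 7.1]
grip_width: 0.16
```

Call:
{"api": "send_rows", "payload": {
  "rows": "0 0.05 0 0 0;0 0.05 0 0 0"
}}

```text
time_s: 17.1
eef_pos: [512.5, 189.5, 132.4]
ee_rot: [-0.496, 0.505, -0.495, -0.504]
force: [-0.7, 0.1, 7.3]
grip_width: 0.158
```

Call:
{"api": "send_rows", "payload": {
  "rows": "0 0.05 0 0 0;0 0.05 0 0 0"
}}

```text
time_s: 17.3
eef_pos: [512.5, 189.5, 131.8]
ee_rot: [-0.496, 0.505, -0.495, -0.504]
force: [-0.3, -0.5, 7.0]
grip_width: 0.16
```

Run:
```python
from h import *
p,s=look("w12.png",[]);print(s["eef_pos"].round(2),s["force"].round(2),s["wrist_torque"].round(3))
a=cv2.imread("pics/w8.png")[210:360,250:400];b=cv2.imread("pics/w12.png")[210:360,250:400]
cv2.imwrite("pics/cmp.png",cv2.hconcat([cv2.resize(x,(400,400),interpolation=cv2.INTER_CUBIC) for x in (a,b)]))
```

```text
[512.51 189.47 131.79] [-0.26 -0.46  7.  ] [-0.028  0.107  0.084]
```

View pics/cmp.png

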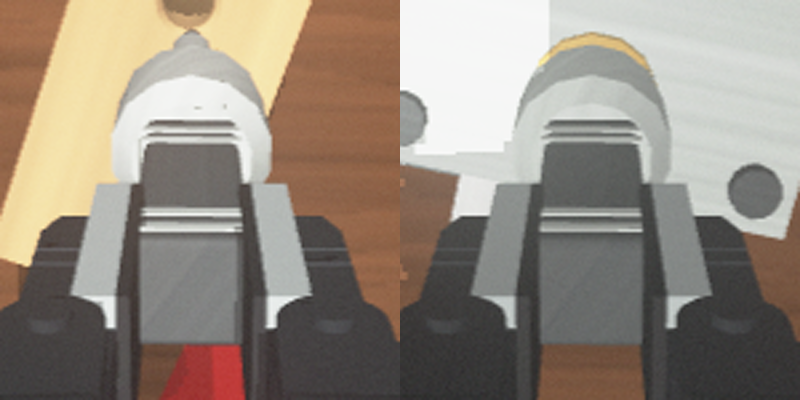

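Call:
{"api": "send_rows", "payload": {
  "rows": "0 0.03 0 0 0;0 0.03 0 0 0"
}}

```text
time_s: 17.55
eef_pos: [512.4, 189.4, 131.3]
ee_rot: [-0.496, 0.505, -0.495, -0.504]
force: [0.1, -0.7, 5.6]
grip_width: 0.16
```

Call:
{"api": "send_rows", "payload": {
  "rows": "0 0.03 0 0 0;0 0.03 0 0 0"
}}

```text
time_s: 17.75
eef_pos: [512.3, 189.4, 130.8]
ee_rot: [-0.496, 0.504, -0.495, -0.504]
force: [-0.3, 0.3, 4.2]
grip_width: 0.159
```

Call:
{"api": "send_rows", "payload": {
  "rows": "0 0.03 0 0 0;0 0.03 0 0 0"
}}

```text
time_s: 17.95
eef_pos: [512.2, 189.4, 130.4]
ee_rot: [0.495, -0.504, 0.496, 0.504]
force: [1.1, -0.5, 3.4]
grip_width: 0.163
```

Call:
{"api": "send_rows", "payload": {
  "rows": "0 0.03 0 0 0;0 0.03 0 0 0;0 0.03 0 0 0"
}}

```text
time_s: 18.25
eef_pos: [512.2, 189.4, 130.1]
ee_rot: [0.495, -0.504, 0.496, 0.504]
force: [1.1, 0.2, 3.2]
grip_width: 0.161
```

Call:
{"api": "send_rows", "payload": {
  "rows": "0 0.03 0 0 0;0 0.03 0 0 0;0 0.03 0 0 0"
}}

```text
time_s: 18.55
eef_pos: [512.2, 189.4, 129.9]
ee_rot: [0.496, -0.504, 0.496, 0.504]
force: [0.3, 0.1, 2.5]
grip_width: 0.163
```

Call:
{"api": "send_rows", "payload": {
  "rows": "0 -0.3 0 0 0;0 -0.8 0 0 0;0 -1.5 0 0 0;0 -2.5 0 0 0;0 -3.5 0 0 0;0 -4.5 0 0 0;0 -6 0 0 0;0 -8 0 0 0;0 -9.5 0 0 0;0 -9.5 0 0 0;0 -9.5 0 0 0"
}}

```text
time_s: 19.65
eef_pos: [512.0, 189.4, 224.6]
ee_rot: [0.495, -0.504, 0.496, 0.505]
force: [0.5, 0.4, -1.9]
grip_width: 0.165
```

Run:
```python
from h import *
p,s=look("w13.png",[]);print(s["eef_pos"].round(2),s["force"].round(2),R(s["ee_rot"]).round(3).tolist())
save(p,"w13c.png",(250,180,410,300),5)
print(sh([442,-175,225]))
```

```text
[512.05 189.4  224.62] [ 0.47  0.38 -1.85] [[-0.0, -1.0, -0.018], [-0.0, -0.018, 1.0], [-1.0, 0.0, -0.0]]
[ -0.07   7.63 -36.31]
```

View pics/w13c.png

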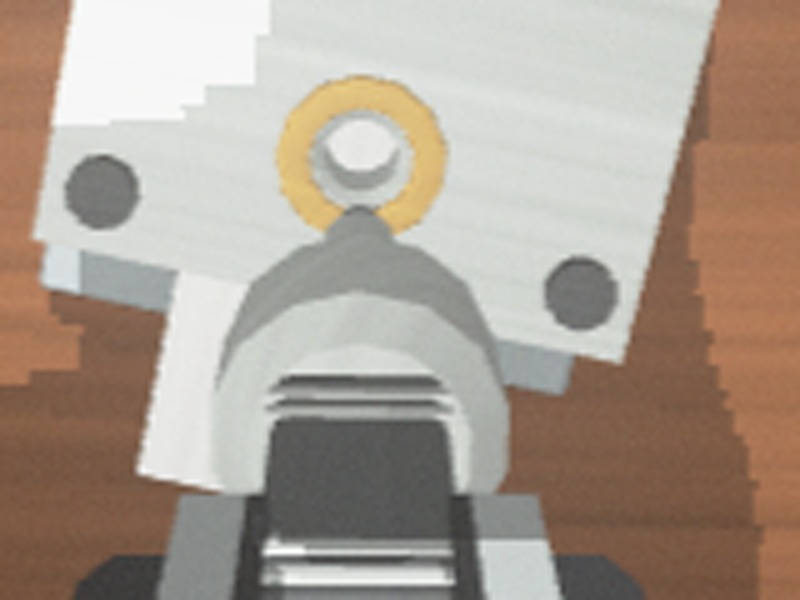

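Call:
{"api": "send_rows", "payload": {
  "rows": "0 0 1 -5 0;0 0 2 -10 0;0 0 3 -15 0;0 0 4 -20 0;0 0 5 -25 0;0 0 6.5 -30 0;0 0 7.6 -34 0;0 0 7.6 -36.3 0;0 0 7.6 -36.3 0;0 0 7.6 -36.3 0;0 0 7.6 -36.3 0"
}}

```text
time_s: 20.8
eef_pos: [442.7, -173.8, 224.5]
ee_rot: [0.495, -0.504, 0.495, 0.505]
force: [-0.2, -0.4, -3.0]
grip_width: 0.16
```

Run:
```python
from h import *
p,s=look("w14.png",["stand_hole"]);print(s["eef_pos"].round(2),s["force"].round(2))
save(p,"w14c.png",(290,190,354,238),12)
print(proj(p,[442,-175,78],s).round(1),proj(p,np.r_[s["eef_pos"][:2],s["eef_pos"][2]-103.3],s))
print(sh([442,-175,150]))
```

```text
stand_hole [([621.1, -142.3, 77.6], 0.73, [352.0, 395.0]), ([443.0, -170.1, 79.3], 0.64, [327.0, 210.0])]
[ 442.69 -173.84  224.49] [-0.21 -0.37 -3.  ]
[320.7 208.8] [322.17165212 222.34814353]
[ 7.48  0.09 -0.11]
```

View pics/w14c.png

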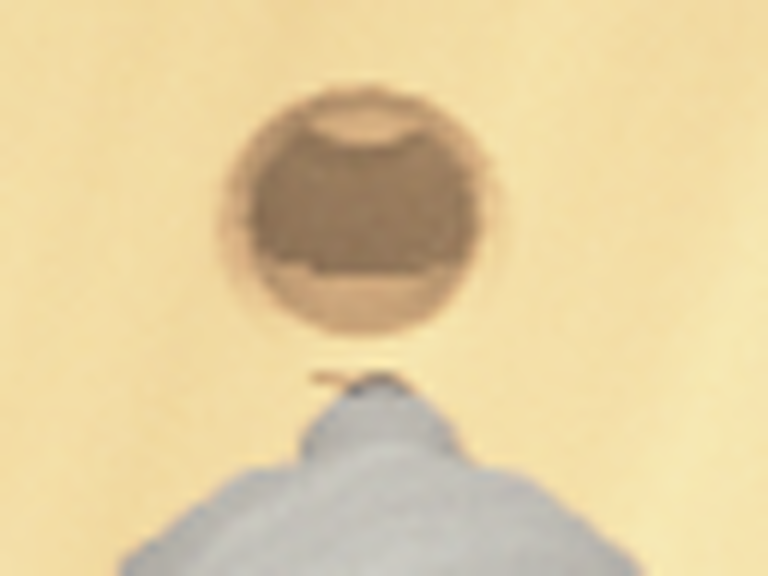

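Call:
{"api": "send_rows", "payload": {
  "rows": "0 0 0.1 -0.13 0;0 0 0.1 -0.13 0;0 2 0.1 -0.13 0;0 4 0.1 -0.13 0;0 5 0.1 -0.13 0;0 6 0.1 -0.13 0;0 6 0.1 -0.13 0"
}}

```text
time_s: 21.6
eef_pos: [441.5, -175.9, 164.1]
ee_rot: [0.495, -0.504, 0.496, 0.505]
force: [0.8, -0.6, -2.6]
grip_width: 0.161
```

Call:
{"api": "send_rows", "payload": {
  "rows": "0 1 0 0.06 0;0 2 0 0.06 0;0 3 0 0.06 0;0 4 0 0.06 0;0 4.5 0 0.06 0;0 4.5 0 0.06 0"
}}

```text
time_s: 22.2
eef_pos: [441.4, -175.4, 119.1]
ee_rot: [0.495, -0.504, 0.496, 0.505]
force: [0.5, 0.4, -1.5]
grip_width: 0.164
```

Call:
{"api": "send_rows", "payload": {
  "rows": "0 0.1 0 0 0;0 0.2 0 0 0;0 0.3 0 0 0;0 0.3 0 0 0"
}}

```text
time_s: 22.6
eef_pos: [441.8, -175.6, 117.0]
ee_rot: [-0.496, 0.504, -0.496, -0.504]
force: [0.1, 0.3, -2.7]
grip_width: 0.16
```

Call:
{"api": "send_rows", "payload": {
  "rows": "0 0.05 0 0 0;0 0.05 0 0 0"
}}

```text
time_s: 22.8
eef_pos: [441.7, -175.6, 116.4]
ee_rot: [-0.496, 0.504, -0.496, -0.504]
force: [-0.4, -0.1, -3.1]
grip_width: 0.161
```

Call:
{"api": "send_rows", "payload": {
  "rows": "0 0.05 0 0 0;0 0.05 0 0 0;0 0.05 0 0 0"
}}

```text
time_s: 23.1
eef_pos: [441.8, -175.6, 115.9]
ee_rot: [-0.496, 0.504, -0.496, -0.504]
force: [-0.2, -0.3, -3.2]
grip_width: 0.163
```

Call:
{"api": "send_rows", "payload": {
  "rows": "0 0.05 0 0 0;0 0.05 0 0 0;0 0.05 0 0 0"
}}

```text
time_s: 23.4
eef_pos: [441.7, -175.6, 115.4]
ee_rot: [0.496, -0.504, 0.496, 0.504]
force: [0.1, -0.1, -2.7]
grip_width: 0.164
```

Call:
{"api": "send_rows", "payload": {
  "rows": "0 0.04 0 0 0;0 0.04 0 0 0;0 0.04 0 0 0"
}}

```text
time_s: 23.7
eef_pos: [441.8, -175.7, 115.3]
ee_rot: [-0.496, 0.505, -0.496, -0.504]
force: [-1.0, 0.5, 2.8]
grip_width: 0.167
```

Call:
{"api": "send_rows", "payload": {
  "rows": "0 0.04 0 0 0;0 0.04 0 0 0;0 0.04 0 0 0"
}}

```text
time_s: 24.0
eef_pos: [442.0, -175.7, 115.3]
ee_rot: [-0.496, 0.505, -0.495, -0.504]
force: [-1.5, 1.8, 6.8]
grip_width: 0.161
```

Call:
{"api": "send_rows", "payload": {
  "rows": "0.3 -0.04 0 0 0;0.5 -0.04 0 0 0;0.8 -0.04 0 0 0;1 -0.04 0 0 0;1 -0.04 0 0 0;1 -0.04 0 0 0"
}}

```text
time_s: 24.6
eef_pos: [441.7, -175.6, 115.0]
ee_rot: [0.496, -0.504, 0.496, 0.504]
force: [1.0, -0.1, 0.7]
grip_width: 1.004
```

Run:
```python
from h import *
p,s=look("w15.png",[]);print(s["eef_pos"].round(2),s["force"].round(2),s["grip_width"])
```

```text
[ 441.73 -175.59  114.96] [ 0.99 -0.13  0.67] 1.003994934021004
```

View pics/w15.png

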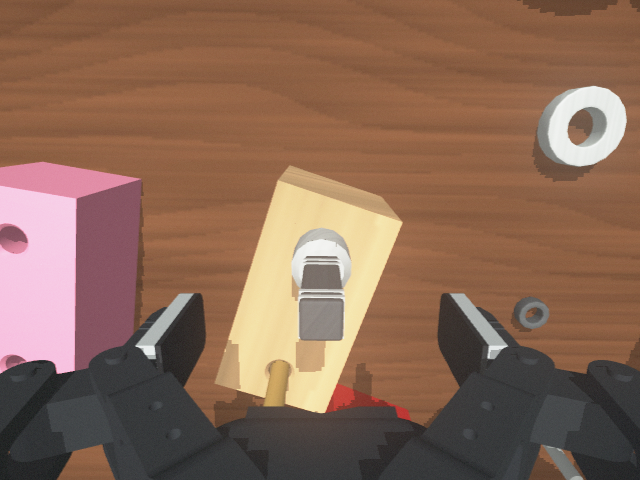

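Released; the punch stands at (321,300), as it stood before. Lift straight up and check.

Call:
{"api": "send_rows", "payload": {
  "rows": "1 -2 0 0 0;1 -5 0 0 0;1 -8 0 0 0;1 -11 0 0 0;1 -11 4 0 0;1 -11 4 -5 0;1 -11 4 -5 0;1 -11 4 -5 0;1 -11 4 -5 0"
}}

```text
time_s: 25.55
eef_pos: [402.8, -225.9, 224.9]
ee_rot: [0.495, -0.504, 0.495, 0.505]
force: [0.5, 0.1, -0.6]
grip_width: 0.997
```

Run:
```python
from h import *
p,s=look("w16.png",["punch_grip","punch"]);print(s["eef_pos"].round(2),s["force"].round(2),s["dq"].round(3),s["time_s"])
print(proj(p,[442,-175.3,156],s),proj(p,[442,-175.3,106],s))
t=capture("scene");save(t,"s16c.png",(190,150,320,260),6)
t2=capture("top");
for n,q in (("s",t),("t",t2)):
  for o in ("punch_grip","punch"): print(n,o,[(np.round(d["location"],1).tolist(),round(d["confidence"],2)) for d in nets.spot_point(q,o)][:2])
a=cv2.imread("pics/top0.png");d=cv2.absdiff(a,t2["pixels"][:,:,::-1].copy());cv2.imwrite("pics/top16.png",t2["pixels"][:,:,::-1])
```

```text
punch_grip [([447.3, -177.2, 134.9], 0.97, [389.0, 289.0])]
punch [([445.0, -175.5, 79.5], 0.6, [381.0, 260.0])]
[ 402.82 -225.9   224.94] [ 0.45  0.11 -0.58] [ 0.011 -0.002 -0.    -0.     0.001 -0.004] 25.55
[398.13019004 294.10143139] [386.06172855 267.28842823]
s punch_grip [([440.5, -177.9, 132.5], 0.69)]
s punch [([391.5, 421.9, 2.2], 0.66), ([445.2, -172.5, 77.2], 0.46)]
t punch_grip [([442.6, -171.7, 130.1], 0.44)]
t punch [([443.9, -175.0, 78.1], 0.65)]
```

View pics/s16c.png

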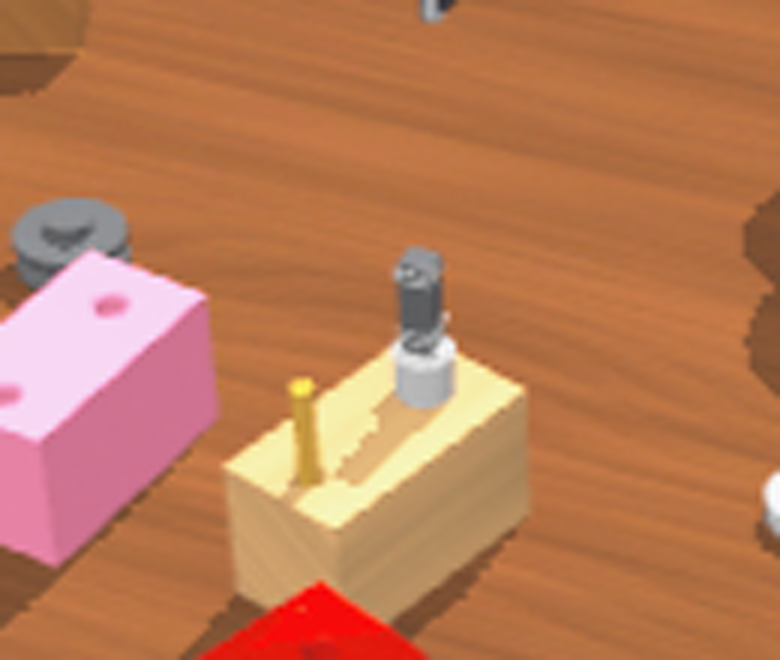

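View pics/w16.png

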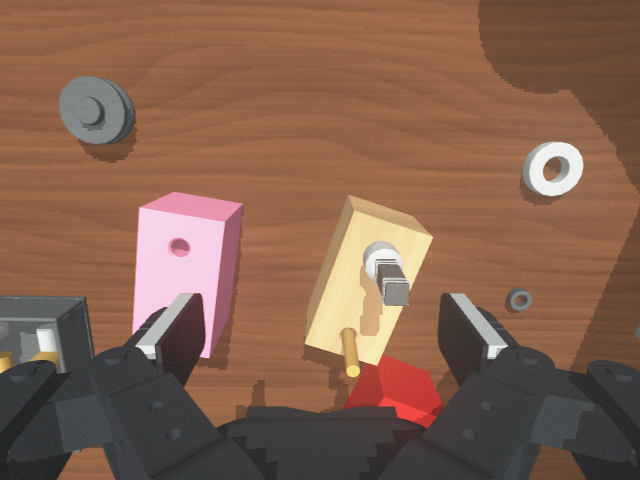

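View pics/top16.png

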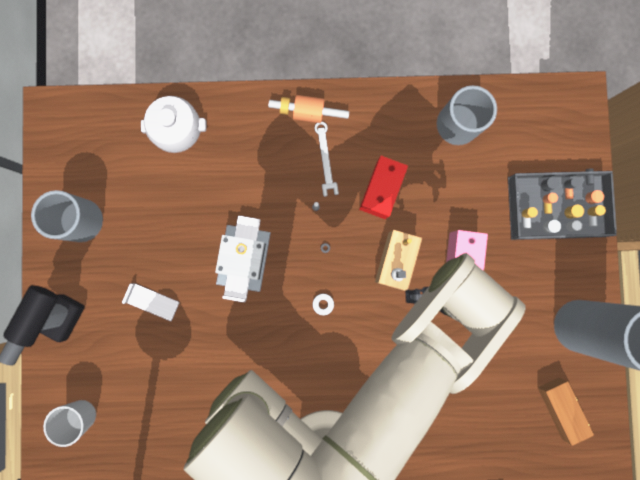

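Run:
```python
from h import *
print(workorder.finish_job());print(ctrl.sense()["time_s"])
```

```text
the job is handed in; nothing more can be done
None
the job is handed in; nothing more can be done
```

I took the punch from the wooden stand and pressed it on the blank in the jig's bush until its spring snapped. I then stood it back in its own hole, let go, moved the gripper clear, and handed the job in with the clock at about 25.7 s. The hand-in reports no verdict.

**The press:**
- The tip touched the blank at about 45 mm below the bush mouth.
- The spring force rose to about 9.9 N, then fell to a steady 5.3–5.8 N. I stopped there, with no jump from the inner stop.
- I estimate about 7.7 mm of tip travel from that force curve; I did not measure the tip itself.
- The jump to the stop never appeared in the readings, so the force on the jig stayed around 10 N.

**Final checks:**
- **Seating:** the shoulder met the stand at the same TCP height as at the grasp (115.3 mm).
- **Upright:** the sleeve's top showed at pixel (397, 292), against (398, 294) expected, so the punch stands upright within about 2 mm. The drift also still stands in its hole.
- **Bystanders:** the top view shows the bearing, nut, bolt, spanner and offcut where they were. The arm hid the pulley there, and I saw it in place only in the scene and wrist views.

**Checks that disagreed:**
- The first height for the sleeve's top came out at 178 mm because the two views were too close together. A better pair gave 155.6 mm, against 156 mm expected.
- At the end, some network readings were up to about 5 mm off, and one placed the punch somewhere else entirely. I went by the pictures instead.

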